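# Tuck the cutter box shut

### The job

Close the plywood box of biscuit cutters: with the fingertips, push the raised flap over from its outer side until it lies flat, then, keeping it pressed down, push it along by its thumb step until its edge is tucked well beneath the fixed lip at the other end of the box, and let go so that the lip alone holds it shut. Push gently, do not pinch the flap or touch its cork-lined inner side, and neither lift nor shift any of the kitchen things around it.

Things in the scene. Friction and masses are not known exactly. Their poses are not given: they have to be found in the camera images.
- box: birch-plywood box of biscuit cutters, 180 mm (x) by 130 mm (y), walls 50 mm high, fixed to the shelf; origin under its centre; x points from its hinge end towards its lip end, z up. At the lip end a fixed strip (the lip, 4 mm thick, top at 65 mm, underside at 61 mm, full width) covers the last 32 mm (x 58 to 90 mm) of the box
- lip_edge (a point): middle of the lip's lower edge, on the side that faces the flap (box x = 58 mm, z = 61 mm)
- flap (a joint): angle of the flap about its hinge, rad: 0 = folded flat over the box, pi/2 = upright, 1.8 = fully open. Starts between 1.0 and 1.6. A light spring lifts it off flat (about 0.1 Nm at 0) if it is let go before it is tucked, and it comes to rest at about 0.65; it stays where it is near upright
- hinge_bar (a joint): how far the flap and its hinge have been slid towards the lip, m: 0 = back, 0.020 = fully forward (end stop). Slides with about 3 N of friction, no spring. Back, the flap's edge passes 5 mm clear of the lip when folded; fully forward, 15 mm of the flap lie beneath the lip. Slid forward too early, while still raised, its edge lands on top of the lip
- flap_axis (a point): middle of the flap's hinge axis: box x = -75 mm plus the slide, z = 54 mm; the axis runs along box y
- flap_edge (a point): middle of the flap's free edge, 128 mm from the hinge axis. The flap is a 4 mm plywood plate, 108 mm wide (y), its mid-plane through the axis; flat, its top is at 56 mm, 5 mm below the underside of the lip
- thumb_step (a point): the thumb step on the outside of the flap (the top side once folded): a 70 mm wide wooden wedge whose steep face stands about 7 mm high (leaning 20 degrees away from the hinge), 95 mm from the hinge axis, and faces the hinge; from there it ramps down towards the free edge, ending 114 mm from the axis. This point is the foot of the steep face. A fingertip on the flat part between hinge and step can press the flap down and push it along against the step
- lining: cork lining on the inside of the flap (the face that looks into the box once folded), 1.5 mm thick, covering nearly all of it; not to be touched; origin on the hinge axis
- bowls: stack of three nested round stainless steel mixing bowls, 230 mm across, 112 mm high; a bystander; origin under its centre
- jug: glass measuring jug, 100 mm across, 130 mm high, with a side handle; a bystander; origin under its centre
- egg_cup: small white ceramic egg cup, 48 mm across, 61 mm high, standing beside the box (its centre 115 to 150 mm from the box's centre line, on the box's +y side); a bystander; origin under its centre
- rolling_pin: birch rolling pin, 48 mm thick, 390 mm long with its handles, lying beyond the box; a bystander; origin on the table under its middle
- scraper: flat green plastic dough scraper, 110 by 70 mm, 12 mm high, lying beside the box on the box's -y side; a bystander; origin under its centre
- spoon: wooden spoon, 260 mm long, lying to the robot's right of the box; a bystander; origin under it
Things that resemble listed ones, but are neither listed nor needed, are in the scene too. Of the things like the box, leave any that is green; of the rest the smaller one is meant.

How it is judged (in metres and radians):
At the end, for the whole second after the job is handed in: The flap lies within 0.07 rad of flat and has been slid at least 13 mm towards the lip, so that its edge is beneath the lip by 7 mm or more, at rest and untouched (value of joint flap below 0.07 rad and value of joint hinge_bar above 0.013 m and x of flap_edge in the frame of lip_edge above 0.007 m and z of flap_edge in the frame of lip_edge below 0 m and velocity of joint flap between -0.05 and 0.05 rad/s).
It fails at once if the flap is pushed with more than 40 N (contact force between the fingers and flap above 40 N).
It fails at once if the fingers pinch the flap or press on its cork-lined inner side (contact force between the fingers and lining above 1 N).
It fails at once if a bystander is lifted or shifted by more than 15 mm (distance of any of bowls, jug, egg_cup, rolling_pin, scraper, spoon from where it was at the start of the episode above 0.015 m).
It also fails if it takes over 38 s, if anything falls off the work surface, if the arm or the gripper's body presses on something with over 40 N, if the wrist force passes 120 N, or if a joint passes its speed limit or range.

### The arm

A 6-joint arm with a two-finger parallel gripper is mounted at the origin on the work surface. World frame = base frame: x ahead of the robot, y to its left, z up, the work surface at z = 0. Lengths are in mm, angles in rad, forces in N, time in s.
With the tool pointing down it reaches from about 275 to 1000 mm from the base axis. Payload 8.4 kg.
Tool frame: the origin (TCP) lies at the very end of the fingers, on their centre line; the grasp point (between the pads) lies 19 mm behind it; z points along the fingers, y is the direction in which the jaws open and shut (so a half turn about z gives the same grasp; the last joint's range is limited). The gripper opens to 85 mm and grips with 20 to 120 N. Pads are 22 mm wide; open, the fingers measure 114 mm over their backs; the gripper's body (76 mm by 85 mm) begins 54 mm behind the grasp point. The pads swing forward as they close: fully open they stand 13 mm farther back than shut.
Start: joints at [1.107, 0.353, 1.633, -0, 1.155, -0.002], TCP at [278.474, 559.536, 231.281] pointing down, gripper open.
Joint ranges: [-2.63, 2.63], [-0.92, 2.1], [0.06, 2.66], [-1.3, 4.44], [0, 2.69], [-3.02, 3.02]. Speed limits (rad/s): [2.22, 2.22, 2.79, 3.14, 3.14, 3.14].

### API

Orientations are given as [roll, pitch, yaw] about the fixed x, y, z axes, in that order (R = Rz(yaw) Ry(pitch) Rx(roll)).
In Python, from rig import sense, grab_frame, sign_off, masks_of gives the robot as it stands. The module is installed in compiled form; this text tells all that it offers.
- The arm moves only by the shell command python3 -m inch 'ROWS' [FORCE]. ROWS is JSON, a list of rows, each an object of numbers: "gripper": the finger opening in m, from 0 to 0.0854; "tx", "ty", "tz": the shift along the tool's x, y, z in m; "spin": the turn about the tool's z in degrees. In form: [{"gripper": .., "tx": .., "ty": .., "tz": .., "spin": ..}, ...]. A call has exactly 8 rows; each row shifts and turns the commanded pose from where the row before left it, along the tool's axes as they then stand; what a row does not reach is not made up. A row lasts 1/10 s, in which the tool goes at most 50 mm and 8.59 degrees, less where a joint would pass 70% of its speed; a pose out of reach is approached as far as the arm can. A call is refused whole if a number of a shift passes 0.05 or a number of a turn 8.59, either way. A call with a gripper value outside its range is refused whole. The fingers move at their own pace and stop on an object; FORCE is the grip in N (left out, the last holds). Time passes only in rows, so rows that do not move let the fingers close, or fill a call up. It gives the time, the measured TCP pose, the force and the opening at its end, in the units of the state.
- sense(): the state, without advancing time (a new reading comes with each control period).
- grab_frame(name): name is "side" or "top"; returns a dict with "pixels" (420x560x3 uint8, red, green, blue), "K" (3x3 intrinsics, pixels), "extrinsics" (4x4, takes a point from camera to world coordinates). Camera axes: x right, y down, z forward; pixel columns grow to the right and rows downward; lengths in mm; the calibration is good to about 2 mm. A picture is of the moment at which its call begins. There is no depth.
- sign_off(): hands the job in, once; it reports no verdict.
Trained networks look in the newest picture that a camera, given by its name, has taken for a name from the list of things; names that differ only in an ending like _2 or _b are one class to them, and where a whole thing is asked for, a point or a joint stands for the part that bears it (a point fixed in the world has none). Each returns a list of dicts, best first, with "conf" (0 to 1); they miss things now and then, are a little off and sometimes report something else, mostly with a low value. They report only what shows in the picture. A call takes as long as a camera call. They do not tell look-alikes from the thing itself.
- masks_of(camera, target): "pixels" (420x560 bool, what is visible of it) and "centre" ([row, column] in pixels, amid what is visible of it).
The state is a dict: "clock": time; "qpos": joint angles; "qvel": joint speeds; "joint_efforts": joint torques, N m; "eef_pos": TCP position; "tcp_rot": TCP orientation; "contact_force": force on the tool from outside, world axes, zero at the start; "wrist_torque": the same for the moment, N m; "opening": opening from 0.0 (shut) to 1.0 (fully open).
Only numpy, scipy, OpenCV 4.12 (cv2) and the standard library are available. Lean on these libraries where they do the work, as an engineer would, in place of code of your own. Each camera call takes 0.05 s, during which the arm holds its last target.

## Working session

There is one attempt and no reset: what is moved stays moved. The work goes in short steps, Python scripts to look and compute and a shell command to move; the robot and the scene stay as the last step left them, time stands still between calls to the robot, and variables do not carry over. Pictures are saved under pics/ and viewed, and the job is handed in when it is done.

```bash
mkdir -p pics
cat > h.py <<'E'
import numpy as np, cv2
from rig import sense, grab_frame, sign_off, masks_of
def save(name, cam):
    f=grab_frame(cam); cv2.imwrite('pics/'+name, f['pixels'][:,:,::-1]); return f
def ray(f,u,v):
    K=np.array(f['K']);T=np.array(f['extrinsics'])
    d=T[:3,:3]@np.linalg.inv(K)@np.array([u,v,1.]); return T[:3,3],d
def onz(f,u,v,z):
    o,d=ray(f,u,v); return o+d*(z-o[2])/d[2]
def proj(f,p):
    K=np.array(f['K']);T=np.linalg.inv(np.array(f['extrinsics']))
    c=T[:3,:3]@np.array(p,float)+T[:3,3]; q=K@c; return q[:2]/q[2]
E
python3 - <<'E'
from h import *
import pickle
D={}
for c in ['top','side']:
    f=save(f'{c}0.png',c); D[c]=f; print(c,np.round(f['extrinsics'],3).tolist(),np.round(f['K'],1).tolist())
    for t in ['box','flap','egg_cup','thumb_step']:
        for m in masks_of(c,t): print(t,round(m['conf'],2),np.round(m['centre']),m['pixels'].sum())
pickle.dump(D,open('f0.pkl','wb'))
print(sense())
E
```

```text
top [[-0.014, -0.992, 0.122, 334.576], [-1.0, 0.016, 0.018, -12.536], [-0.02, -0.121, -0.992, 1789.15], [0.0, 0.0, 0.0, 1.0]] [[539.6, 0.0, 271.4], [0.0, 539.6, 201.0], [0.0, 0.0, 1.0]]
box 0.97 [267. 244.] 4611
box 0.9 [200. 307.] 2319
box 0.87 [277. 334.] 2334
box 0.32 [132. 242.] 1354
flap 0.98 [280. 331.] 1335
flap 0.94 [212. 303.] 497
flap 0.71 [269. 243.] 2632
egg_cup 0.6 [191. 268.] 188
egg_cup 0.2 [133. 240.] 1319
thumb_step 0.92 [271. 242.] 2679
thumb_step 0.83 [215. 304.] 553
thumb_step 0.67 [279. 334.] 1329
side [[0.984, -0.14, 0.113, 370.284], [-0.18, -0.754, 0.632, -1003.282], [-0.004, -0.642, -0.767, 1258.562], [0.0, 0.0, 0.0, 1.0]] [[538.0, 0.0, 277.0], [0.0, 538.0, 211.6], [0.0, 0.0, 1.0]]
box 0.74 [236. 282.] 3415
box 0.66 [281. 197.] 3529
box 0.61 [194. 202.] 5145
flap 0.86 [274. 197.] 1661
flap 0.73 [224. 266.] 720
flap 0.68 [185. 197.] 2156
flap 0.68 [106. 269.] 2728
egg_cup 0.75 [200. 283.] 298
thumb_step 0.82 [188. 196.] 2239
thumb_step 0.56 [226. 264.] 673
{'clock': 0.5, 'qpos': array([ 1.10660366e+00,  3.53014675e-01,  1.63341637e+00,  2.08293898e-05,
        1.15520288e+00, -2.38026673e-03]), 'qvel': array([-0.00101692, -0.00066507, -0.00078815,  0.00034245,  0.0006883 ,
       -0.00127132]), 'joint_efforts': array([ 7.56869867e-04, -6.04700661e+01, -3.42183673e+01, -3.76777496e-05,
        2.38719113e-03,  2.32698392e-05]), 'eef_pos': array([278.46104453, 559.52906203, 231.26478082]), 'tcp_rot': array([-3.14155143e+00, -1.91541478e-05,  2.67977184e+00]), 'contact_force': array([-0.58895962, -0.10482709, -0.36464902]), 'wrist_torque': array([ 0.06983486, -0.06338844, -0.07539255]), 'opening': 1.0021872094469295}
```

Run:
```python
import cv2
a=cv2.imread('pics/top0.png');cv2.imwrite('pics/topc.png',cv2.resize(a[130:340,180:400],None,fx=3.6,fy=2.8*1,interpolation=cv2.INTER_CUBIC))
a=cv2.imread('pics/side0.png');cv2.imwrite('pics/sidec.png',cv2.resize(a[130:320,140:360],None,fx=3.6,fy=3.1,interpolation=cv2.INTER_CUBIC))
```

```text
(no output)
```

View pics/top0.png

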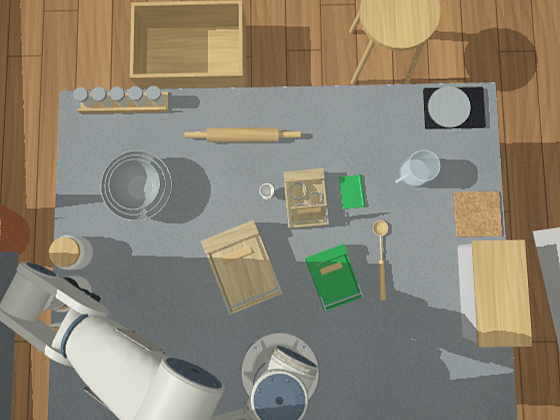

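View pics/side0.png

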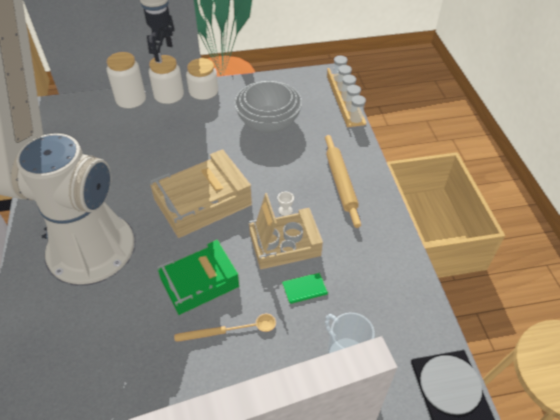

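View pics/topc.png

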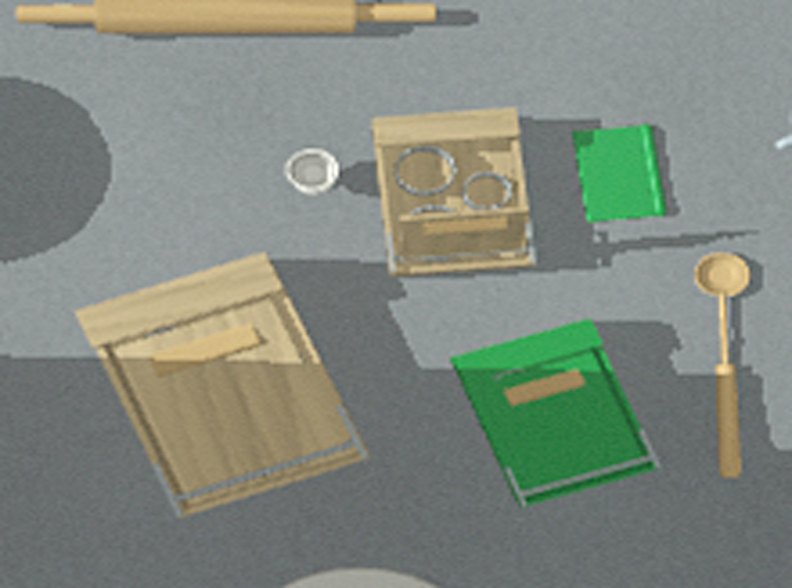

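View pics/sidec.png

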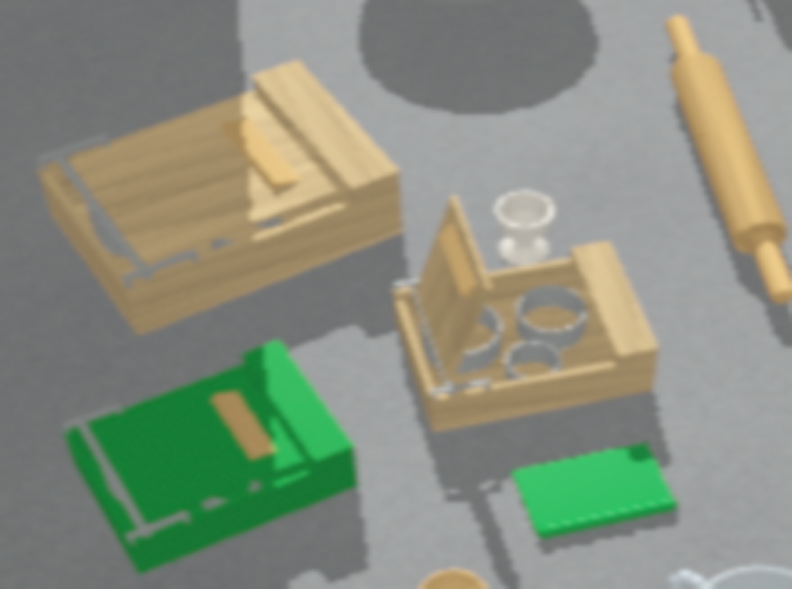

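Candidates for the box in the top image are the large plywood box (244,267), the green box (334,277), and the small plywood box with its flap raised (307,200). Green is excluded and the smaller of the rest is meant, so I choose the one at (307,200), which is at (285,235) in the side image. The close crops show it with the cutters, the egg cup at its left and the green scraper at its right. The lip is on the far side (+x), and the flap stands nearly upright, leaning towards the lip.

```bash
cat > fit.py <<'E'
from h import *
import pickle
from scipy.optimize import least_squares
D=pickle.load(open('f0.pkl','rb'))
def t(x,y): return (180+x/3.6,130+y/2.8)
def s(x,y): return (140+x/3.6,130+y/3.1)
obs=[('top',t(373,117),(90,65,65)),('top',t(517,108),(90,-65,65)),('top',t(392,273),(-90,65,50)),('top',t(536,265),(-90,-65,50)),
('side',s(435,430),(-90,-65,0)),('side',s(653,388),(90,-65,0)),('side',s(655,350),(90,-65,65)),('side',s(608,243),(90,65,65)),('side',s(572,248),(58,65,65)),('side',s(617,362),(58,-65,65)),
('top',t(400,215),(1,54)),('top',t(528,213),(1,-54)),('side',s(453,197),(1,54)),('side',s(491,288),(1,-54))]
def w(p,P):
    x,y,yaw,a=p
    if len(P)==2: P=(-75+128*np.cos(a),P[1],54+128*np.sin(a))
    c,sn=np.cos(yaw),np.sin(yaw)
    return np.array([x+c*P[0]-sn*P[1],y+sn*P[0]+c*P[1],P[2]])
def r(p): return np.concatenate([proj(D[c],w(p,P))-np.array(q)-0.0 for c,q,P in obs])
g=onz(D['top'],307,200,40)
if __name__=='__main__':
    R=least_squares(r,[g[0],g[1],0.05,1.2],loss='soft_l1',x_scale=[10,10,.1,.1])
    print(np.round(R.x,3)); print(np.round(R.fun.reshape(-1,2),1).tolist())
    for n,P in [('edge',(1,0)),('axis',(-75,0,54)),('lip',(58,0,61))]: print(n,w(R.x,P))
    np.save('box.npy',R.x)
    for c in D:
        im=D[c]['pixels'][:,:,::-1].copy()
        im=cv2.resize(im,None,fx=4,fy=4,interpolation=cv2.INTER_CUBIC)
        def ln(L):
            q=[tuple(int(v) for v in (proj(D[c],w(R.x,P))+.5)*4) for P in L]
            for a,b in zip(q,q[1:]+q[:1]): cv2.line(im,a,b,(0,0,255),1)
        ln([(90,65,65),(90,-65,65),(58,-65,65),(58,65,65)]); ln([(-90,65,50),(-90,-65,50),(90,-65,50),(90,65,50)]); ln([(-90,65,0),(-90,-65,0),(90,-65,0),(90,65,0)]); ln([(1,54),(1,-54),(-75,-54,54),(-75,54,54)])
        u,v=(proj(D[c],w(R.x,(0,0,50)))*4).astype(int)
        cv2.imwrite(f'pics/fit_{c}.png',im[v-250:v+250,u-300:u+300])
    for n,cam,u,v,z in [('cup','top',267,191,61),('cup','side',285,197,61)]: print(n,onz(D[cam],u,v,z))
E
python3 fit.py
```

```text
[ 5.54803e+02 -9.35000e+01  6.80000e-02  1.29000e+00]
[[0.1, 0.1], [0.2, -0.0], [-0.5, 0.0], [-0.3, -0.4], [-1.2, 0.7], [-0.2, 1.2], [0.6, -0.2], [0.3, -0.5], [-0.3, 0.0], [0.1, -1.7], [0.0, 0.6], [0.3, -1.6], [0.3, -0.4], [-0.5, 0.5]]
edge [515.39580501 -96.18151812 176.97818567]
axis [479.97610878 -98.59211311  54.        ]
lip [612.6691536  -89.56128497  61.        ]
cup [579.18594294  32.61500306  61.        ]
cup [579.59242784  35.46428081  61.        ]
```

View pics/fit_top.png

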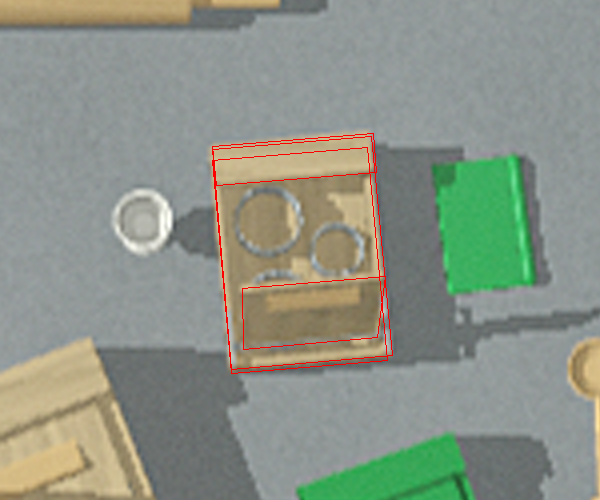

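View pics/fit_side.png

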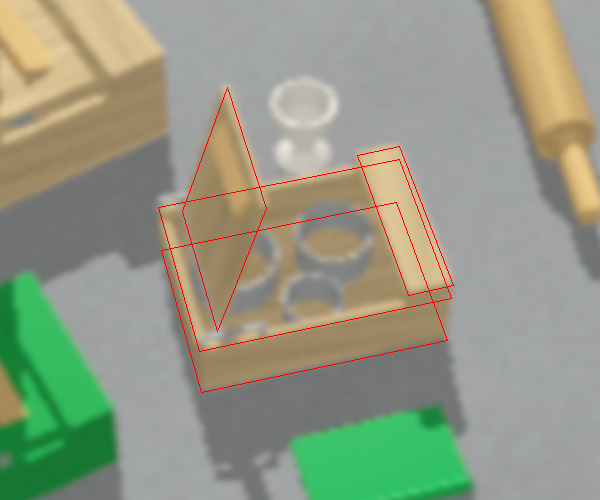

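The fit agrees with both pictures to about 2 mm. It gives the box at (555, -93.5), yaw 0.068, flap angle about 1.29, and the cup about 127 mm from the box's centre line (expected 115–150). First I shut the fingers and turn the tool so that tool -x is box +x and tool +y is box +y. Then I travel high to the hinge side.

```bash
python3 -m inch '[{"gripper":0,"spin":-7.6},{"gripper":0,"spin":-7.6},{"gripper":0,"spin":-7.6},{"gripper":0,"spin":-7.55},{"gripper":0,"tx":-0.009,"ty":-0.02},{"gripper":0,"tx":-0.009,"ty":-0.04},{"gripper":0,"tx":-0.009,"ty":-0.042},{"gripper":0,"tx":-0.009,"ty":-0.042}]' 20
python3 -m inch '[{"tx":-0.009,"ty":-0.042},{"tx":-0.009,"ty":-0.042},{"tx":-0.009,"ty":-0.042},{"tx":-0.009,"ty":-0.042},{"tx":-0.009,"ty":-0.042},{"tx":-0.009,"ty":-0.042},{"tx":-0.009,"ty":-0.042},{"tx":-0.009,"ty":-0.042}]'
cat > st.py <<'E'
from h import *
s=sense();p=np.load('box.npy');e=s['eef_pos'];c,n=np.cos(p[2]),np.sin(p[2]);d=e[:2]-p[:2]
print('t',round(s['clock'],2),'box xyz',np.round([c*d[0]+n*d[1],-n*d[0]+c*d[1],e[2]],1),'rot',np.round(s['tcp_rot'],3),'F',np.round(s['contact_force'],1),'op',round(s['opening'],2))
E
python3 st.py
```

```text
t 0.5 box xyz [-231.4  670.3  231.3] rot [-3.142 -0.     2.68 ] F [-0.6 -0.1 -0.4] op 1.0$[0]: bad value
$[0]: bad value
```

```bash
python3 -m inch '[{"gripper":0,"tx":0,"ty":0,"tz":0,"spin":-7.6},{"gripper":0,"tx":0,"ty":0,"tz":0,"spin":-7.6},{"gripper":0,"tx":0,"ty":0,"tz":0,"spin":-7.6},{"gripper":0,"tx":0,"ty":0,"tz":0,"spin":-7.55},{"gripper":0,"tx":-0.009,"ty":-0.02,"tz":0,"spin":0},{"gripper":0,"tx":-0.009,"ty":-0.04,"tz":0,"spin":0},{"gripper":0,"tx":-0.009,"ty":-0.042,"tz":0,"spin":0},{"gripper":0,"tx":-0.009,"ty":-0.042,"tz":0,"spin":0}]' 20; python3 st.py
```

```text
clock: 1.3
eef_pos: [324.5, 416.1, 231.1]
tcp_rot: [-3.141, 0.0, -3.076]
contact_force: [1.5, -0.9, 0.0]
opening: -0.002
t 1.3 box xyz [-195.2  524.   231.1] rot [-3.141  0.    -3.076] F [ 1.5 -0.9  0. ] op -0.0
```

```bash
python3 -m inch '[{"gripper":0,"tx":-0.008,"ty":-0.042,"tz":0,"spin":0},{"gripper":0,"tx":-0.008,"ty":-0.042,"tz":0,"spin":0},{"gripper":0,"tx":-0.008,"ty":-0.042,"tz":0,"spin":0},{"gripper":0,"tx":-0.008,"ty":-0.042,"tz":0,"spin":0},{"gripper":0,"tx":-0.008,"ty":-0.042,"tz":0,"spin":0},{"gripper":0,"tx":-0.008,"ty":-0.042,"tz":0,"spin":0},{"gripper":0,"tx":-0.008,"ty":-0.042,"tz":0,"spin":0},{"gripper":0,"tx":-0.008,"ty":-0.042,"tz":0,"spin":0}]'
python3 -m inch '[{"gripper":0,"tx":-0.008,"ty":-0.042,"tz":0,"spin":0},{"gripper":0,"tx":-0.008,"ty":-0.042,"tz":0,"spin":0},{"gripper":0,"tx":-0.008,"ty":-0.042,"tz":0,"spin":0},{"gripper":0,"tx":-0.008,"ty":-0.042,"tz":0,"spin":0},{"gripper":0,"tx":-0.006,"ty":-0.02,"tz":0.01,"spin":0},{"gripper":0,"tx":0,"ty":0,"tz":0.03,"spin":0},{"gripper":0,"tx":0,"ty":0,"tz":0.03,"spin":0},{"gripper":0,"tx":0,"ty":0,"tz":0.02,"spin":0}]'; python3 st.py
python3 - <<'E'
from h import *
import pickle
D={}
for c in ['top','side']:
    f=save(f'{c}1.png',c);D[c]=f
    u,v=(proj(f,(540,-95,90))).astype(int)
    a=f['pixels'][v-60:v+60,u-75:u+75,::-1];cv2.imwrite(f'pics/{c}1c.png',cv2.resize(a,None,fx=5,fy=5,interpolation=cv2.INTER_CUBIC)[:600])
E
```

```text
clock: 2.1
eef_pos: [410.6, 85.1, 231.5]
tcp_rot: [-3.141, 0.001, -3.076]
contact_force: [0.3, 0.2, 0.5]
opening: -0.002
clock: 2.9
eef_pos: [460.0, -98.3, 139.7]
tcp_rot: [3.141, -0.002, -3.077]
contact_force: [0.6, 0.7, -0.3]
opening: -0.001
t 2.9 box xyz [-94.9   1.7 139.7] rot [ 3.141e+00 -2.000e-03 -3.077e+00] F [ 0.6  0.7 -0.3] op -0.0
```

View pics/side1c.png

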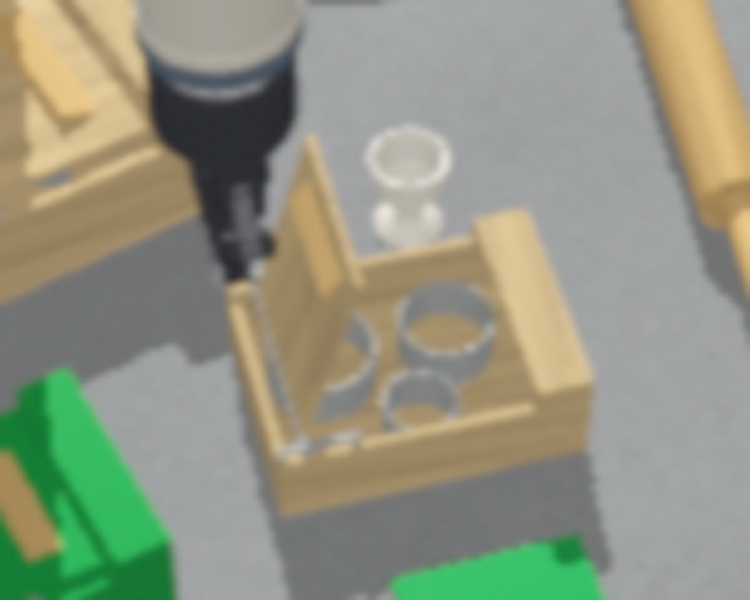

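View pics/top1c.png

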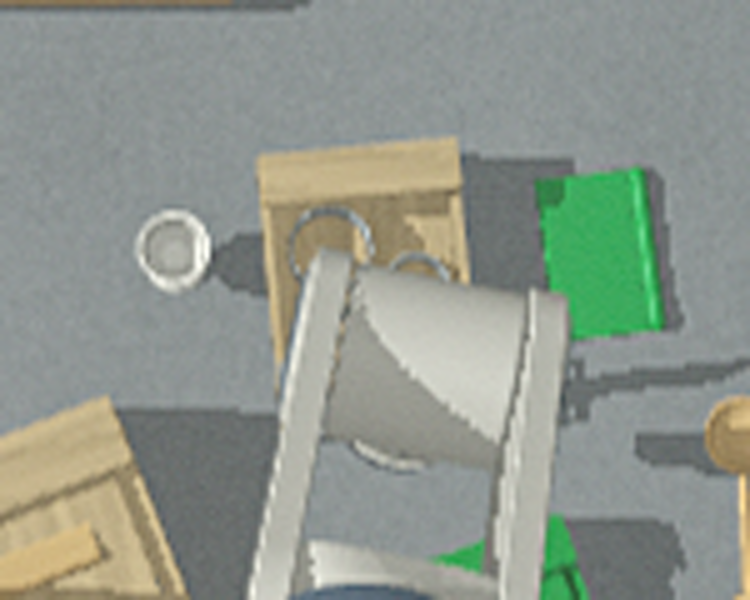

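The pictures show the closed fingers behind the flap on its outer side, in line with the box's centre (fingertips at about (240,270) in the side crop), with nothing touched. I advance gently into contact and then follow the arc 85 mm from the hinge.

```bash
python3 -m inch '[{"gripper":0,"tx":-0.008,"ty":-0.0015,"tz":0.003,"spin":0},{"gripper":0,"tx":-0.008,"ty":0,"tz":0,"spin":0},{"gripper":0,"tx":-0.006,"ty":0,"tz":0,"spin":0},{"gripper":0,"tx":-0.004,"ty":0,"tz":0,"spin":0},{"gripper":0,"tx":-0.003,"ty":0,"tz":0,"spin":0},{"gripper":0,"tx":-0.003,"ty":0,"tz":0.001,"spin":0},{"gripper":0,"tx":-0.003,"ty":0,"tz":0.001,"spin":0},{"gripper":0,"tx":-0.003,"ty":0,"tz":0.001,"spin":0}]'; python3 st.py
python3 -m inch '[{"gripper":0,"tx":-0.004,"ty":0,"tz":0.0015,"spin":0},{"gripper":0,"tx":-0.004,"ty":0,"tz":0.0015,"spin":0},{"gripper":0,"tx":-0.004,"ty":0,"tz":0.002,"spin":0},{"gripper":0,"tx":-0.004,"ty":0,"tz":0.0025,"spin":0},{"gripper":0,"tx":-0.004,"ty":0,"tz":0.0025,"spin":0},{"gripper":0,"tx":-0.0015,"ty":0,"tz":0.001,"spin":0},{"gripper":0,"tx":0,"ty":0,"tz":0,"spin":0},{"gripper":0,"tx":0,"ty":0,"tz":0,"spin":0}]'; python3 st.py
python3 - <<'E'
from h import *
for c in ['side']:
    f=save(f'{c}2.png',c)
    u,v=(proj(f,(540,-95,90))).astype(int)
    a=f['pixels'][v-60:v+60,u-75:u+75,::-1];cv2.imwrite(f'pics/{c}2c.png',cv2.resize(a,None,fx=5,fy=5,interpolation=cv2.INTER_CUBIC)[:600])
E
```

```text
clock: 3.8
eef_pos: [499.6, -96.4, 135.2]
tcp_rot: [3.142, -0.0, -3.074]
contact_force: [-0.3, 0.2, 0.4]
opening: 0.001
t 3.8 box xyz [-55.3   0.9 135.2] rot [ 3.142 -0.    -3.074] F [-0.3  0.2  0.4] op 0.0
clock: 4.6
eef_pos: [520.9, -95.0, 124.2]
tcp_rot: [3.142, -0.0, -3.074]
contact_force: [-0.2, 0.5, -0.6]
opening: 0.002
t 4.6 box xyz [-33.9   0.8 124.2] rot [ 3.142 -0.    -3.074] F [-0.2  0.5 -0.6] op 0.0
```

View pics/side2c.png

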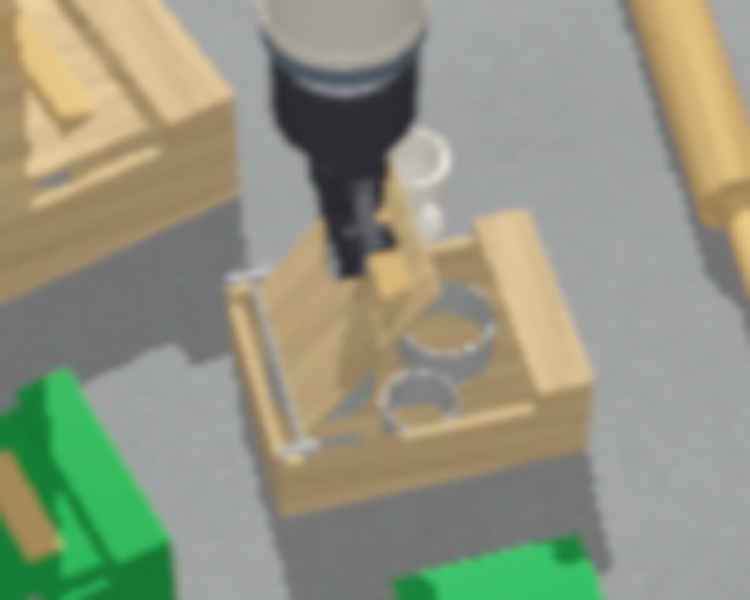

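The side crop shows the flap folding with the fingertip on its outer face just below the step (tip at about (350,270)). The hinge is still back and the force is tiny, so I continue along the arc.

```bash
python3 -m inch '[{"gripper":0,"tx":-0.003,"ty":0,"tz":0.004,"spin":0},{"gripper":0,"tx":-0.004,"ty":0,"tz":0.005,"spin":0},{"gripper":0,"tx":-0.004,"ty":0,"tz":0.005,"spin":0},{"gripper":0,"tx":-0.003,"ty":0,"tz":0.005,"spin":0},{"gripper":0,"tx":-0.003,"ty":0,"tz":0.005,"spin":0},{"gripper":0,"tx":-0.003,"ty":0,"tz":0.005,"spin":0},{"gripper":0,"tx":-0.002,"ty":0,"tz":0.004,"spin":0},{"gripper":0,"tx":0,"ty":0,"tz":0,"spin":0}]'; python3 st.py
python3 -m inch '[{"gripper":0,"tx":-0.002,"ty":0,"tz":0.004,"spin":0},{"gripper":0,"tx":-0.002,"ty":0,"tz":0.004,"spin":0},{"gripper":0,"tx":-0.0015,"ty":0,"tz":0.004,"spin":0},{"gripper":0,"tx":-0.001,"ty":0,"tz":0.004,"spin":0},{"gripper":0,"tx":-0.001,"ty":0,"tz":0.004,"spin":0},{"gripper":0,"tx":0,"ty":0,"tz":0.003,"spin":0},{"gripper":0,"tx":0,"ty":0,"tz":0,"spin":0},{"gripper":0,"tx":0,"ty":0,"tz":0,"spin":0}]'; python3 st.py
python3 - <<'E'
from h import *
for c in ['side']:
    f=save(f'{c}3.png',c)
    u,v=(proj(f,(540,-95,90))).astype(int)
    a=f['pixels'][v-60:v+60,u-75:u+75,::-1];cv2.imwrite(f'pics/{c}3c.png',cv2.resize(a,None,fx=5,fy=5,interpolation=cv2.INTER_CUBIC)[:600])
E
```

```text
clock: 5.45
eef_pos: [542.7, -93.4, 90.5]
tcp_rot: [3.141, -0.001, -3.074]
contact_force: [-1.1, -0.1, -0.6]
opening: 0.003
t 5.45 box xyz [-12.    0.9  90.5] rot [ 3.141e+00 -1.000e-03 -3.074e+00] F [-1.1 -0.1 -0.6] op 0.0
clock: 6.25
eef_pos: [550.5, -93.1, 68.3]
tcp_rot: [-3.142, 0.0, -3.074]
contact_force: [-0.1, 0.4, 0.6]
opening: 0.0
t 6.25 box xyz [-4.3  0.7 68.3] rot [-3.142  0.    -3.074] F [-0.1  0.4  0.6] op 0.0
```

View pics/side3c.png

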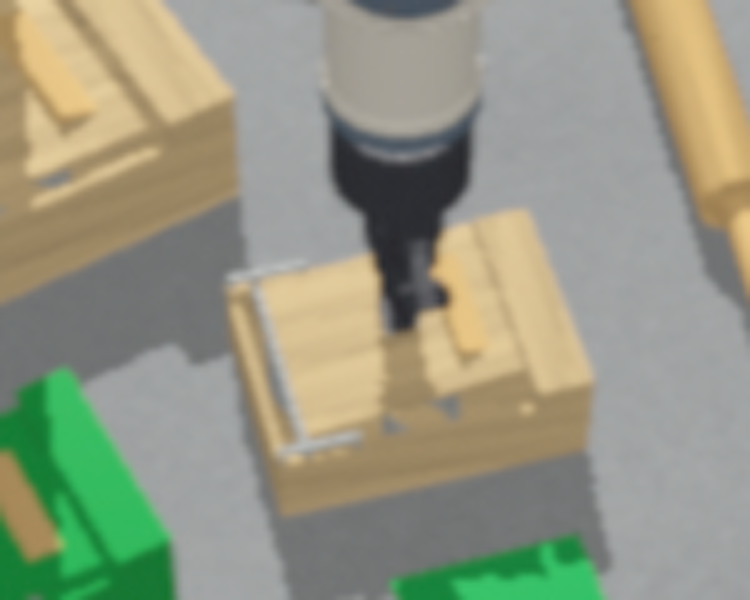

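The flap is almost flat, the fingertip rests just hinge-side of the step, and the edge is clear of the lip. I press down slowly while watching the force.

```bash
python3 -m inch '[{"gripper":0,"tx":0,"ty":0,"tz":0.003,"spin":0},{"gripper":0,"tx":0,"ty":0,"tz":0.003,"spin":0},{"gripper":0,"tx":0,"ty":0,"tz":0.002,"spin":0},{"gripper":0,"tx":0,"ty":0,"tz":0.001,"spin":0},{"gripper":0,"tx":0,"ty":0,"tz":0.001,"spin":0},{"gripper":0,"tx":0,"ty":0,"tz":0.001,"spin":0},{"gripper":0,"tx":0,"ty":0,"tz":0,"spin":0},{"gripper":0,"tx":0,"ty":0,"tz":0,"spin":0}]'; python3 st.py
```

```text
clock: 7.1
eef_pos: [550.2, -93.0, 57.2]
tcp_rot: [3.142, -0.0, -3.074]
contact_force: [-0.1, -0.4, 0.5]
opening: -0.001
t 7.1 box xyz [-4.6  0.8 57.2] rot [ 3.142 -0.    -3.074] F [-0.1 -0.4  0.5] op -0.0
```

```bash
python3 -m inch '[{"gripper":0,"tx":0,"ty":0,"tz":0.0005,"spin":0},{"gripper":0,"tx":0,"ty":0,"tz":0.0005,"spin":0},{"gripper":0,"tx":0,"ty":0,"tz":0,"spin":0},{"gripper":0,"tx":0,"ty":0,"tz":0,"spin":0},{"gripper":0,"tx":0,"ty":0,"tz":0.0005,"spin":0},{"gripper":0,"tx":0,"ty":0,"tz":0,"spin":0},{"gripper":0,"tx":0,"ty":0,"tz":0,"spin":0},{"gripper":0,"tx":0,"ty":0,"tz":0,"spin":0}]'; python3 st.py
```

```text
clock: 7.9
eef_pos: [550.2, -93.0, 55.8]
tcp_rot: [3.142, -0.0, -3.074]
contact_force: [-1.4, -0.2, 3.4]
opening: 0.004
t 7.9 box xyz [-4.5  0.8 55.8] rot [ 3.142 -0.    -3.074] F [-1.4 -0.2  3.4] op 0.0
```

Contact at z = 55.8 with 3.4 N, so the flap is flat (expected top is 56). Now I slide towards the step.

```bash
python3 -m inch '[{"gripper":0,"tx":-0.002,"ty":0,"tz":0,"spin":0},{"gripper":0,"tx":-0.002,"ty":0,"tz":0,"spin":0},{"gripper":0,"tx":-0.002,"ty":0,"tz":0,"spin":0},{"gripper":0,"tx":-0.002,"ty":0,"tz":0,"spin":0},{"gripper":0,"tx":-0.002,"ty":0,"tz":0,"spin":0},{"gripper":0,"tx":-0.001,"ty":0,"tz":0,"spin":0},{"gripper":0,"tx":-0.001,"ty":0,"tz":0,"spin":0},{"gripper":0,"tx":0,"ty":0,"tz":0,"spin":0}]'; python3 st.py
```

```text
clock: 8.7
eef_pos: [562.6, -92.2, 55.8]
tcp_rot: [-3.142, 0.0, -3.074]
contact_force: [-1.1, 0.2, 2.4]
opening: -0.0
t 8.7 box xyz [ 7.9  0.8 55.8] rot [-3.142  0.    -3.074] F [-1.1  0.2  2.4] op -0.0
```

```bash
python3 -m inch '[{"gripper":0,"tx":-0.001,"ty":0,"tz":0,"spin":0},{"gripper":0,"tx":-0.001,"ty":0,"tz":0,"spin":0},{"gripper":0,"tx":-0.001,"ty":0,"tz":0,"spin":0},{"gripper":0,"tx":-0.001,"ty":0,"tz":0,"spin":0},{"gripper":0,"tx":-0.001,"ty":0,"tz":0,"spin":0},{"gripper":0,"tx":-0.001,"ty":0,"tz":0,"spin":0},{"gripper":0,"tx":0,"ty":0,"tz":0,"spin":0},{"gripper":0,"tx":0,"ty":0,"tz":0,"spin":0}]'; python3 st.py
```

```text
clock: 9.5
eef_pos: [568.2, -91.8, 55.7]
tcp_rot: [3.142, -0.0, -3.074]
contact_force: [-2.5, -0.6, 2.6]
opening: -0.003
t 9.5 box xyz [13.5  0.8 55.7] rot [ 3.142 -0.    -3.074] F [-2.5 -0.6  2.6] op -0.0
```

```bash
python3 -m inch '[{"gripper":0,"tx":-0.001,"ty":0,"tz":0,"spin":0},{"gripper":0,"tx":-0.001,"ty":0,"tz":0,"spin":0},{"gripper":0,"tx":-0.001,"ty":0,"tz":0,"spin":0},{"gripper":0,"tx":-0.001,"ty":0,"tz":0,"spin":0},{"gripper":0,"tx":-0.001,"ty":0,"tz":0,"spin":0},{"gripper":0,"tx":-0.001,"ty":0,"tz":0,"spin":0},{"gripper":0,"tx":-0.001,"ty":0,"tz":0,"spin":0},{"gripper":0,"tx":-0.001,"ty":0,"tz":0,"spin":0}]'; python3 st.py
python3 - <<'E'
from h import *
for c in ['side']:
    f=save(f'{c}4.png',c)
    u,v=(proj(f,(540,-95,90))).astype(int)
    a=f['pixels'][v-60:v+60,u-75:u+75,::-1];cv2.imwrite(f'pics/{c}4c.png',cv2.resize(a,None,fx=5,fy=5,interpolation=cv2.INTER_CUBIC)[:600])
E
```

```text
clock: 10.3
eef_pos: [576.4, -91.2, 55.8]
tcp_rot: [3.142, -0.0, -3.074]
contact_force: [-3.7, -0.0, 1.7]
opening: -0.004
t 10.3 box xyz [21.7  0.8 55.8] rot [ 3.142 -0.    -3.074] F [-3.7 -0.   1.7] op -0.0
```

View pics/side4c.png

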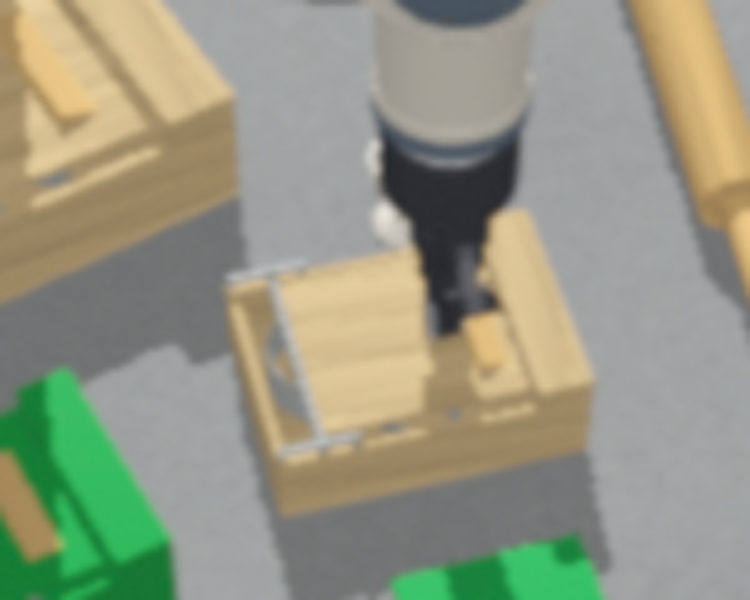

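The hinge bar has moved forward about 12 mm (now at (295,350)). The fingertip is on the step and the push is about 4 N. I continue with slightly more downward press.

```bash
python3 -m inch '[{"gripper":0,"tx":-0.001,"ty":0,"tz":0.0003,"spin":0},{"gripper":0,"tx":-0.001,"ty":0,"tz":0,"spin":0},{"gripper":0,"tx":-0.001,"ty":0,"tz":0,"spin":0},{"gripper":0,"tx":-0.001,"ty":0,"tz":0,"spin":0},{"gripper":0,"tx":-0.001,"ty":0,"tz":0,"spin":0},{"gripper":0,"tx":0,"ty":0,"tz":0,"spin":0},{"gripper":0,"tx":0,"ty":0,"tz":0,"spin":0},{"gripper":0,"tx":0,"ty":0,"tz":0,"spin":0}]'; python3 st.py
```

```text
clock: 11.15
eef_pos: [581.6, -90.9, 55.6]
tcp_rot: [-3.142, 0.001, -3.074]
contact_force: [-2.2, 0.8, 3.1]
opening: -0.0
t 11.15 box xyz [27.   0.8 55.6] rot [-3.142e+00  1.000e-03 -3.074e+00] F [-2.2  0.8  3.1] op -0.0
```

```bash
python3 -m inch '[{"gripper":0,"tx":-0.001,"ty":0,"tz":0,"spin":0},{"gripper":0,"tx":0,"ty":0,"tz":0,"spin":0},{"gripper":0,"tx":-0.001,"ty":0,"tz":0,"spin":0},{"gripper":0,"tx":0,"ty":0,"tz":0,"spin":0},{"gripper":0,"tx":0,"ty":0,"tz":0,"spin":0},{"gripper":0,"tx":0,"ty":0,"tz":0,"spin":0},{"gripper":0,"tx":0,"ty":0,"tz":0,"spin":0},{"gripper":0,"tx":0,"ty":0,"tz":0,"spin":0}]'; python3 st.py
```

```text
clock: 11.95
eef_pos: [583.4, -90.8, 55.5]
tcp_rot: [3.142, 0.0, -3.074]
contact_force: [-2.2, 1.5, 3.2]
opening: -0.001
t 11.95 box xyz [28.7  0.8 55.5] rot [ 3.142  0.    -3.074] F [-2.2  1.5  3.2] op -0.0
```

```bash
python3 -m inch '[{"gripper":0,"tx":-0.0005,"ty":0,"tz":0,"spin":0},{"gripper":0,"tx":-0.0005,"ty":0,"tz":0,"spin":0},{"gripper":0,"tx":0,"ty":0,"tz":0,"spin":0},{"gripper":0,"tx":0,"ty":0,"tz":0,"spin":0},{"gripper":0,"tx":0,"ty":0,"tz":0,"spin":0},{"gripper":0,"tx":0,"ty":0,"tz":0,"spin":0},{"gripper":0,"tx":0,"ty":0,"tz":0,"spin":0},{"gripper":0,"tx":0,"ty":0,"tz":0,"spin":0}]'; python3 st.py
python3 - <<'E'
from h import *
f=save('side5.png','side')
u,v=(proj(f,(540,-95,60))).astype(int)
x0,y0=u-60,v-45
a=cv2.resize(f['pixels'][y0:y0+90,x0:x0+120,::-1],None,fx=6.5,fy=6.5,interpolation=cv2.INTER_CUBIC)
p=np.load('box.npy')
from fit import w
for sl in (0.0,10,20):
  q=[tuple(int(k) for k in ((proj(f,w(p,(-75+sl,y,54)))-[x0,y0]+.5)*6.5)) for y in (-65,-40)]
  cv2.line(a,q[0],q[1],(0,0,255),1)
cv2.imwrite('pics/side5c.png',a)
E
```

```text
clock: 12.75
eef_pos: [584.3, -90.7, 55.5]
tcp_rot: [3.142, 0.0, -3.074]
contact_force: [-2.1, 0.2, 4.1]
opening: -0.004
t 12.75 box xyz [29.6  0.8 55.5] rot [ 3.142  0.    -3.074] F [-2.1  0.2  4.1] op -0.0
```

View pics/side5c.png

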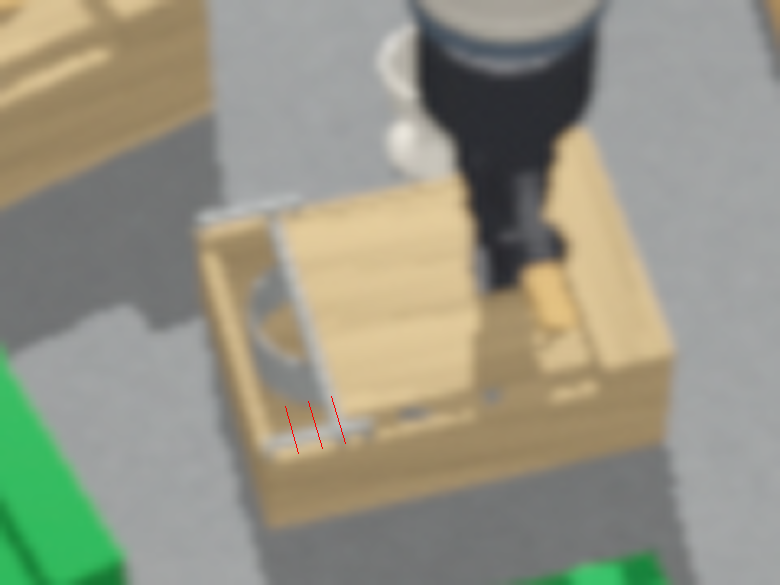

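The hinge bar at (333,410) lies about 3 mm short of the 20 mm mark. The force has not risen, so the end stop isn't reached yet. I push a little further.

```bash
python3 -m inch '[{"gripper":0,"tx":-0.0005,"ty":0,"tz":0,"spin":0},{"gripper":0,"tx":-0.0005,"ty":0,"tz":0,"spin":0},{"gripper":0,"tx":-0.0005,"ty":0,"tz":0,"spin":0},{"gripper":0,"tx":0,"ty":0,"tz":0,"spin":0},{"gripper":0,"tx":0,"ty":0,"tz":0,"spin":0},{"gripper":0,"tx":0,"ty":0,"tz":0,"spin":0},{"gripper":0,"tx":0,"ty":0,"tz":0,"spin":0},{"gripper":0,"tx":0,"ty":0,"tz":0,"spin":0}]'; python3 st.py
```

```text
clock: 13.6
eef_pos: [585.2, -90.6, 55.3]
tcp_rot: [3.141, -0.001, -3.074]
contact_force: [-4.4, 0.7, 4.1]
opening: -0.001
t 13.6 box xyz [30.5  0.8 55.3] rot [ 3.141e+00 -1.000e-03 -3.074e+00] F [-4.4  0.7  4.1] op -0.0
```

```bash
python3 -m inch '[{"gripper":0,"tx":-0.0005,"ty":0,"tz":0,"spin":0},{"gripper":0,"tx":-0.0005,"ty":0,"tz":0,"spin":0},{"gripper":0,"tx":0,"ty":0,"tz":0,"spin":0},{"gripper":0,"tx":0,"ty":0,"tz":0,"spin":0},{"gripper":0,"tx":0,"ty":0,"tz":0,"spin":0},{"gripper":0,"tx":0,"ty":0,"tz":0,"spin":0},{"gripper":0,"tx":0,"ty":0,"tz":0,"spin":0},{"gripper":0,"tx":0,"ty":0,"tz":0,"spin":0}]'; python3 st.py
```

```text
clock: 14.4
eef_pos: [585.2, -90.5, 55.1]
tcp_rot: [3.141, -0.003, -3.073]
contact_force: [-7.4, -0.5, 5.7]
opening: 0.0
t 14.4 box xyz [30.6  0.9 55.1] rot [ 3.141e+00 -3.000e-03 -3.073e+00] F [-7.4 -0.5  5.7] op 0.0
```

The end stop is reached: there was no more travel and the force rose to 7 N. I ease off in x by about 1.5 mm, then lift straight up.

```bash
python3 -m inch '[{"gripper":0,"tx":0.0005,"ty":0,"tz":-0.0005,"spin":0},{"gripper":0,"tx":0.0005,"ty":0,"tz":-0.0005,"spin":0},{"gripper":0,"tx":0.0003,"ty":0,"tz":-0.001,"spin":0},{"gripper":0,"tx":0,"ty":0,"tz":-0.002,"spin":0},{"gripper":0,"tx":0,"ty":0,"tz":-0.003,"spin":0},{"gripper":0,"tx":0,"ty":0,"tz":-0.004,"spin":0},{"gripper":0,"tx":0,"ty":0,"tz":-0.005,"spin":0},{"gripper":0,"tx":0,"ty":0,"tz":-0.01,"spin":0}]'; python3 st.py
python3 -m inch '[{"gripper":0,"tx":0,"ty":0,"tz":-0.02,"spin":0},{"gripper":0,"tx":0,"ty":0,"tz":-0.03,"spin":0},{"gripper":0,"tx":0.01,"ty":0,"tz":-0.03,"spin":0},{"gripper":0,"tx":0.03,"ty":0,"tz":-0.03,"spin":0},{"gripper":0,"tx":0.04,"ty":0,"tz":-0.02,"spin":0},{"gripper":0,"tx":0.04,"ty":0,"tz":0,"spin":0},{"gripper":0,"tx":0.02,"ty":0,"tz":0,"spin":0},{"gripper":0,"tx":0,"ty":0,"tz":0,"spin":0}]'; python3 st.py
python3 - <<'E'
from h import *
from fit import w
p=np.load('box.npy')
for c in ['side','top']:
  f=save(c+'6.png',c)
  u,v=(proj(f,(550,-95,60))).astype(int)
  x0,y0=u-60,v-45
  a=cv2.resize(f['pixels'][y0:y0+90,x0:x0+120,::-1],None,fx=6.5,fy=6.5,interpolation=cv2.INTER_CUBIC)
  for sl in (0.0,10,20):
    q=[tuple(int(k) for k in ((proj(f,w(p,(-75+sl,y,54)))-[x0,y0]+.5)*6.5)) for y in (-65,-40)]
    cv2.line(a,q[0],q[1],(0,0,255),1)
  cv2.imwrite(f'pics/{c}6c.png',a)
E
```

```text
clock: 15.2
eef_pos: [585.8, -90.6, 81.9]
tcp_rot: [-3.142, 0.0, -3.074]
contact_force: [0.7, -0.3, 0.1]
opening: -0.001
t 15.2 box xyz [31.1  0.7 81.9] rot [-3.142  0.    -3.074] F [ 0.7 -0.3  0.1] op -0.0
clock: 16.0
eef_pos: [443.8, -100.2, 212.5]
tcp_rot: [-3.141, 0.001, -3.074]
contact_force: [0.1, -0.9, -0.3]
opening: 0.002
t 16.0 box xyz [-111.2    0.9  212.5] rot [-3.141e+00  1.000e-03 -3.074e+00] F [ 0.1 -0.9 -0.3] op 0.0
```

View pics/side6c.png

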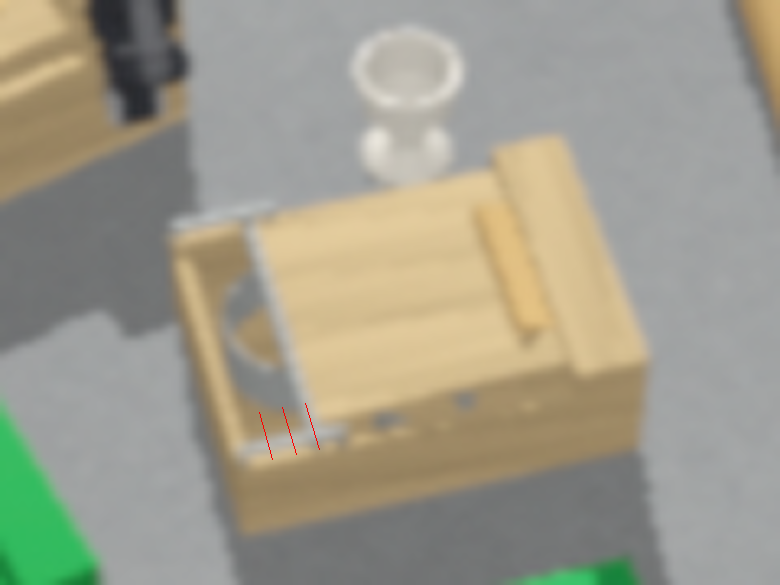

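View pics/top6c.png

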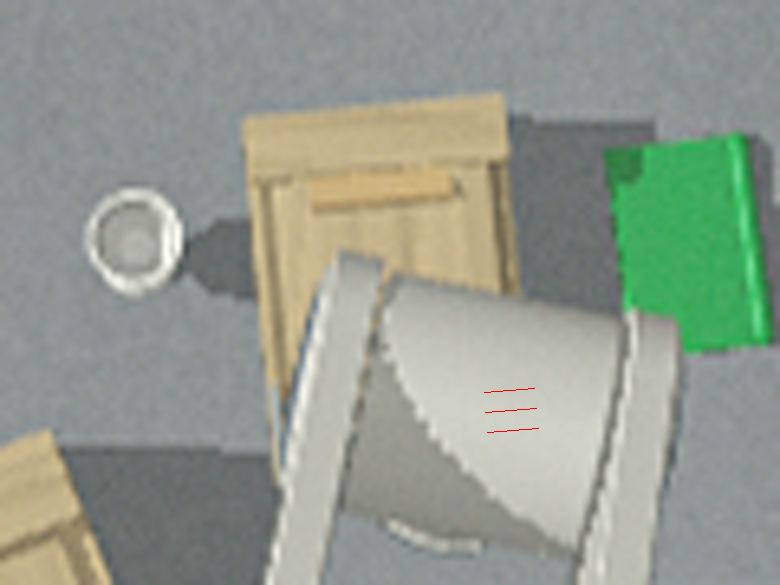

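View pics/side6.png

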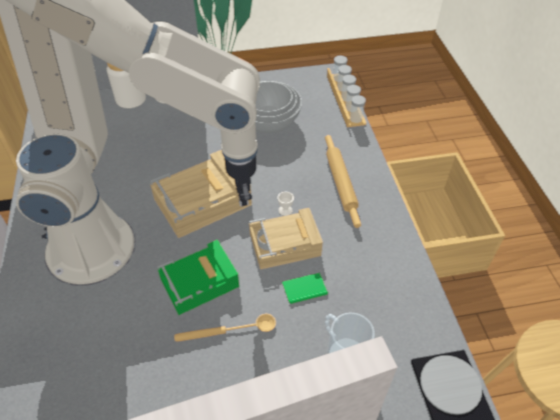

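The pictures show the flap flat with its edge under the lip and the step just in front of it (side crop about (515,270)). The hinge bar is near the 20 mm mark, the arm is clear, and nothing else has moved. I hand in.

```bash
python3 -c "
from rig import *
print(sense()['clock']); print(sign_off())"
```

```text
16.1
the job is handed in; nothing more can be done
None
```

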